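Load a circuit board under the rails of a soldering jig and clamp it

ROBOT

A 7-joint arm with a two-finger parallel gripper is mounted at the origin on the work surface. World frame = base frame: x ahead of the robot, y to its left, z up, the work surface at z = 0. Lengths are in mm, angles in rad, forces in N, time in s.
With the tool pointing down it reaches from about 400 to 875 mm from the base axis. Payload 4.4 kg.
Tool frame: the origin (TCP) lies at the very end of the fingers, on their centre line; the grasp point (between the pads) lies 19 mm behind it; z points along the fingers, y is the line along which they close (so a half turn about z gives the same grasp; the last joint's range is limited). The gripper opens to 85 mm and grips with 20 to 120 N. Pads are 22 mm wide; open, the fingers measure 114 mm over their backs; the gripper's body (76 mm by 85 mm) begins 54 mm behind the grasp point. The pads swing forward as they close: fully open they stand 13 mm farther back than shut.
Start: joints at [-1.211, 0.628, 0.038, 1.517, -0.027, 0.996, -0.02], TCP at [268.461, 591.985, 231.313] pointing down, gripper open.
Joint ranges: [-3.06, 3.06], [-0.37, 2.12], [-1.25, 1.32], [0.18, 2.47], [-1.1, 4.24], [0.23, 1.98], [-2.94, 2.94]. Speed limits (rad/s): [2.57, 2.57, 3.14, 3.14, 3.14, 3.14, 3.14].

INTERFACE

Orientations are given as [roll, pitch, yaw] about the fixed x, y, z axes, in that order (R = Rz(yaw) Ry(pitch) Rx(roll)).
In Python, from cell import status, get_image, ctrl, models gives the robot as it stands.
- The arm moves only by the shell command python3 -m handwheel 'ROWS' [OPENING]. ROWS is JSON, a list of rows, each an object with "delta_pos": the shift along the world's x, y, z in cm, a list of three; "yaw": the turn about the world's z in rad. A call has 1 to 10 rows; each row shifts and turns the commanded pose from where the row before left it; what a row does not reach is not made up. A row lasts 1/12 s, in which the tool goes at most 41.7 mm and 7.16 degrees, less where a joint would pass 70% of its speed; a pose out of reach is approached as far as the arm can. A call is refused whole if a number of a shift passes 4.17 or a number of a turn 0.125, either way. A call with a gripper value outside its range is refused whole. OPENING is the opening, from -1 (shut) to 1 (fully open), set as the call begins (- or left out, the last holds). The fingers move at their own pace and stop on an object; the grip force is fixed at half the most. Time passes only in rows, so rows that do not move let the fingers close. It gives the time, the measured TCP pose, the force, the opening and the grip force at its end, in the units of the state.
- status.read_state(): the state, without advancing time (a new reading comes with each control period).
- get_image(name): name is "scene" or "side" or "wrist"; returns a dict with "color" (384x512x3 uint8, red, green, blue), "z_map" (384x512 float32, mm along the optical axis (not along the pixel's ray), 0 where there is no reading), "fx", "fy", "cx", "cy" (pixels), "k1" (the pictures are not rectified: a ray, as slopes to the right and down, at radius r is drawn at 1 + k1 r^2 times it, then the intrinsics apply), "position" and "rotation" of the camera in the world; the wrist camera has in their place "hand_eye" (4x4, takes a point from camera to tool coordinates, whose origin is the TCP and whose axes are the flange's). Camera axes: x right, y up, looking along -z (the intrinsics and any distortion apply to the point x, -y, -z); pixel columns grow to the right and rows downward; lengths in mm; the calibration is good to about 2 mm. A picture is of the moment at which its call begins: read the wrist's pose just before it.
- ctrl.finish_job(): hands the job in; it is judged then, once.
Trained networks look in a picture, given as the dict that the camera call returned (one of the last four; its "shot" number tells which), for a name from the list of things; names that differ only in an ending like _2 or _b are one class to them, and where a whole thing is asked for, a point or a joint stands for the part that bears it (a point fixed in the world has none). Each returns a list of dicts, best first, with "score" (0 to 1); they miss things now and then, are a little off and sometimes report something else, mostly with a low value. They report only what shows in the picture. A call takes as long as a camera call.
- models.boxes_of(picture, name): "rect" ([left, top, right, bottom] in pixels, round what is visible of it).
The state is a dict: "clock": time; "qpos": joint angles; "qd": joint speeds; "tau": joint torques, N m; "eef_pos": TCP position; "tool_rot": TCP orientation; "force": force on the tool from outside, world axes, zero at the start; "torque": the same for the moment, N m; "width": finger opening in mm; "gripper_force": force on a finger pad.
Only numpy, scipy, OpenCV 4.12 (cv2) and the standard library are available. Lean on these libraries where they do the work, as an engineer would, in place of code of your own. Each camera call takes 0.05 s, during which the arm holds its last target. There are 200 camera calls.

TASK

Pick up the green circuit board and slide it, brass-pad end first, under the two steel lips of the soldering jig until it is fully home against the end stop. Then swing the red-tabbed clamp fully down so that its sprung foot holds the board, and let go. Leave the blue board, solder spool, flux bottle, screwdriver and tin where they are.

Things in the scene. Friction and masses are not known exactly. Their poses are not given: they have to be found in the camera images.
- green_board: Loose green circuit board, 110 (x) x 70 (y) x 4 mm, about 150 g, flat on the table left or right of the jig. Origin: centre of its underside; x points to its nose, the end with a bare brass pad; z up. At its tail stands the black finned heat sink to grip: 26 (x) x 30 (y) mm, centred at x = -38 mm, y = 0, from z = 4 to 38 mm. Other parts on it are under 3 mm tall.
- board_nose (a point): Middle of the lower edge of the green board's nose: 55 mm along the board's x from its origin.
- dock (a point): Point on the fixed teal jig's floor, 12 mm above the table: the green board's origin lies here, with its axes along this point's, when the board is fully home. x is the sliding direction (away from the robot, yaw within 17 degrees), z up. In this frame, mm: teal floor plate x -130 to 95, y -55 to 55; end stop face at x = 55, 10 high.
- lip_mouth (a point): Where the overhang begins, on the jig's floor, 10 mm before the dock point (x = -10 mm; same axes). From here to the end stop (65 mm on) steel lips cover all beyond 30 mm either side of the centre line; their undersides are 7 mm above the floor, tops 11 mm, screw heads 12.5 mm. The board can enter only from the -x side.
- guide_mouth (a point): Where the black side guides begin, on the jig's floor, 65 mm before the dock point (x = -65 mm; same axes): a flared mouth 88 mm wide that narrows within 25 mm to guides 74 mm apart, 7 mm high, which run to the end stop. Before it the floor is an open apron, 65 mm long, to lay the board's front on.
- hinge (a point): Middle of the clamp's hinge axis (which runs along y), 75 mm beyond the dock point and 26 mm above the jig's floor, between two black cheeks 34 mm high and 40 mm over their outsides.
- clamp (a joint): Angle (rad) of the hinged clamp at the jig's far end: starts open at 0.8 to 1.1 (arm leaning up and towards the robot, 1.2 is its stop), 0 fully down at its stop. Its hinge is stiff: it stays where it is left. A sprung rubber foot, 33 mm from the hinge, meets the brass pad of a board at about 0.09 and is pressed in 3 mm from there to 0. About 3 N at the tab moves it.
- clamp_tab (a point): Middle of the top face of the clamp's red tab, 26 x 26 x 7 mm, at the end of the arm 61 mm from the hinge axis. Its z axis is the tab's upper normal; at 0 it is level, 6 mm above hinge height, 14 mm ahead of the dock point (+x) and 44 mm above the table; opening lifts it and swings it away from the robot.
- blue_board: Loose blue circuit board with a white connector, 90 x 60 x 16 mm, on the other side of the jig; leave it. Origin: centre of its underside.
- solder_spool: Solder spool standing on its rim face, 60 mm across, 36 mm high, beyond the boards; leave it. Origin: centre of its underside.
- flux_bottle: Amber bottle, 44 mm across, 90 mm high; leave it. Origin: centre of its underside.
- screwdriver: Screwdriver with an orange handle lying across the table beyond the jig, about 200 mm long; leave it.
- wool_tin: Steel tin of brass wool, 64 mm across, 35 mm high, at the left; leave it. Origin: centre of its underside.

How it is judged (in metres and radians):
On the way:
1. The green board lies fully home under the lips while the clamp is still open (x of green_board in the frame of dock between -0.004 and 0.004 m and x of board_nose in the frame of dock above 0.049 m and y of green_board in the frame of dock between -0.005 and 0.005 m and z of green_board in the frame of dock between -0.003 and 0.004 m and value of joint clamp above 0.5 rad), for 0.2 s.
At the end, for the whole second after the job is handed in: The green board lies flat on the jig's floor under the lips, nose towards the end stop, within 4 mm of fully home (5 mm sideways), at rest, and the clamp is fully down on it (joint below 0.06 rad) (x of green_board in the frame of dock between -0.004 and 0.004 m and x of board_nose in the frame of dock above 0.049 m and y of green_board in the frame of dock between -0.005 and 0.005 m and z of green_board in the frame of dock between -0.003 and 0.004 m and value of joint clamp below 0.06 rad and linear speed of green_board below 0.01 m/s); the robot touches nothing.
It fails at once if The blue board was moved by more than 30 mm (distance of blue_board from where it was at the start of the episode above 0.03 m).
It fails at once if The solder spool was moved by more than 30 mm (distance of solder_spool from where it was at the start of the episode above 0.03 m).
It fails at once if The flux bottle was moved by more than 30 mm (distance of flux_bottle from where it was at the start of the episode above 0.03 m).
It fails at once if The screwdriver was moved by more than 30 mm (distance of screwdriver from where it was at the start of the episode above 0.03 m).
It fails at once if The tin was moved by more than 30 mm (distance of wool_tin from where it was at the start of the episode above 0.03 m).
It also fails if it takes over 48 s, if anything falls off the work surface, if the arm or the gripper's body presses on something with over 40 N, if the wrist force passes 120 N, or if a joint passes its speed limit or range.

## Working session

There is one attempt and no reset: what is moved stays moved. The work goes in short steps, Python scripts to look and compute and a shell command to move; the robot and the scene stay as the last step left them, time stands still between calls to the robot, and variables do not carry over. Pictures are saved under pics/ and viewed, at most 13 in all, crops included, and the job is handed in when it is done.

```bash
mkdir -p pics; ls
cat > h.py <<'E'
import numpy as np, cv2
from cell import status,get_image,ctrl,models
from scipy.spatial.transform import Rotation as R
def cloud(p,T=None):
    """world points HxWx3 from picture"""
    h,w=p["z_map"].shape
    u,v=np.meshgrid(np.arange(w),np.arange(h))
    K=np.array([[p["fx"],0,p["cx"]],[0,p["fy"],p["cy"]],[0,0,1.]])
    s=cv2.undistortPoints(np.stack([u,v],-1).reshape(-1,1,2).astype(float),K,np.array([p["k1"],0,0,0.])).reshape(h,w,2)
    z=p["z_map"].astype(float)
    c=np.stack([s[...,0]*z,-s[...,1]*z,-z],-1)
    if "position" in p: Rm,t=np.array(p["rotation"]),np.array(p["position"])
    else:
        H=np.array(p["hand_eye"]); Rt,tt=T
        Rm=Rt@H[:3,:3]; t=Rt@H[:3,3]+tt
    if Rm.shape!=(3,3): Rm=R.from_euler('xyz',Rm).as_matrix()
    W=c@Rm.T+t; W[z==0]=np.nan
    return W
def pose():
    s=status.read_state(); return R.from_euler('xyz',s["tool_rot"]).as_matrix(),np.array(s["eef_pos"])
def save(p,n): cv2.imwrite("pics/"+n,p["color"][...,::-1])
E
python3 - <<'E'
from h import *
print(status.read_state())
for n in("scene","side"):
    p=get_image(n); save(p,n+"0.png"); np.savez(n+".npz",**{k:v for k,v in p.items()})
    print(n,p["position"],p["rotation"],p["k1"])
    W=cloud(p); 
    for o in("green_board","dock","clamp_tab","blue_board","solder_spool","flux_bottle","wool_tin","screwdriver","clamp","hinge"):
        try:
            for b in models.boxes_of(p,o)[:1]:
                r=b["rect"]; print(o,round(b["score"],2),np.round(r),np.round(W[int((r[1]+r[3])/2),int((r[0]+r[2])/2)]))
        except Exception as e: print(o,e)
a=cv2.imread("pics/scene0.png");b=cv2.imread("pics/side0.png")
E
```

```text
pics
{'clock': 0.0, 'qpos': array([-1.21084306,  0.62936311,  0.03842374,  1.51841952, -0.02697191,
        0.99626889, -0.01997449]), 'qd': array([ 0.00023314,  0.00066218, -0.00256844, -0.00078008,  0.00024809,
        0.00049445,  0.00019164]), 'tau': array([-3.11073682e-04, -5.63409770e+01,  1.22566290e+00, -1.93453288e+01,
        1.09278582e-02,  1.05569747e-02,  1.70666532e-06]), 'eef_pos': array([268.16045154, 591.39751052, 230.36127328]), 'tool_rot': array([-3.13965179e+00,  4.02663420e-05,  2.71589379e+00]), 'force': array([ 0.06551793,  0.03703106, -0.32021262]), 'torque': array([ 0.01286371, -0.0505138 , -0.00122539]), 'gripper_force': 0.0, 'width': 85.61735172523042}
scene [1213.72567696  786.05532366  939.73430222] [0.80748617 0.00484033 2.4306315 ] -0.10951407825661727
green_board 0.64 [315. 204. 336. 240.] [465. 315.  -0.]
dock 0.87 [207. 174. 274. 212.] [601.  24.  14.]
blue_board 0.64 [201. 132. 218. 147.] [ 479. -333.    7.]
solder_spool 0.52 [161. 163. 178. 181.] [ 745. -224.   36.]
flux_bottle 0.74 [258. 236. 276. 263.] [727. 303.  61.]
wool_tin 0.84 [327. 272. 346. 298.] [651. 512.  32.]
screwdriver 0.62 [182. 206. 203. 223.] [798.   5.  24.]
clamp 0.43 [217. 176. 227. 194.] [662.  -5.  69.]
hinge 0.94 [208. 174. 274. 212.] [596.  24.  10.]
side [ 570.40091732 -842.35577798  890.29762625] [ 0.8450533   0.01429569 -0.07157757] -0.052250823022471894
green_board 0.67 [188. 147. 226. 168.] [468. 330.   0.]
dock 0.74 [206. 194. 288. 236.] [596.  24.  11.]
clamp_tab 0.7 [260. 193. 285. 215.] [677.  80.  -4.]
blue_board 0.56 [178. 306. 224. 345.] [ 467. -327.    3.]
solder_spool 0.74 [294. 274. 322. 301.] [ 728. -263.   36.]
flux_bottle 0.58 [269. 137. 282. 165.] [707. 277.  50.]
wool_tin 0.58 [241. 117. 255. 131.] [623. 483.  30.]
clamp 0.44 [262. 196. 279. 215.] [662.  -3.  69.]
hinge 0.59 [206. 197. 286. 238.] [590.  13.  11.]
```

```bash
python3 - <<'E'
import cv2,numpy as np
a=cv2.imread("pics/scene0.png")[120:310,140:370];b=cv2.imread("pics/side0.png")[105:355,160:340]
a=cv2.resize(a,None,fx=2.2,fy=2.2,interpolation=2);b=cv2.resize(b,None,fx=1.6,fy=1.6,interpolation=2)
c=np.zeros((max(a.shape[0],b.shape[0]),a.shape[1]+b.shape[1],3),np.uint8);c[:a.shape[0],:a.shape[1]]=a;c[:b.shape[0],a.shape[1]:]=b
cv2.imwrite("pics/both.png",c);print(c.shape)
E
python3 -m handwheel '[{"delta_pos":[1.9,-2.8,0]},{"delta_pos":[1.9,-2.8,0]},{"delta_pos":[1.9,-2.8,0]},{"delta_pos":[1.9,-2.8,0]},{"delta_pos":[1.9,-2.8,0]},{"delta_pos":[1.9,-2.8,0]},{"delta_pos":[1.9,-2.8,0.5]},{"delta_pos":[1.9,-2.8,0.5]},{"delta_pos":[0,0,0]},{"delta_pos":[0,0,0]}]'
python3 - <<'E'
from h import *
T=pose();p=get_image("wrist");save(p,"w1.png");print(T,p["hand_eye"])
W=cloud(p,T);np.savez("w1.npz",W=W,c=p["color"])
print(models.boxes_of(p,"green_board")[:2])
E
```

```text
(418, 794, 3)
(array([[-9.10692843e-01,  4.13084187e-01, -4.54387792e-06],
       [ 4.13084186e-01,  9.10692841e-01,  6.64776446e-05],
       [ 3.15989409e-05,  5.86637111e-05, -9.99999998e-01]]), array([268.48776159, 591.98334394, 231.34435929])) [[-2.54464075e-04  9.65707257e-01  2.59633260e-01  6.56724131e+01]
 [ 9.99999886e-01  1.40629884e-04  4.57016741e-04 -1.45235379e+00]
 [ 4.04832188e-04  2.59633346e-01 -9.65707182e-01 -1.40680645e+02]
 [ 0.00000000e+00  0.00000000e+00  0.00000000e+00  1.00000000e+00]]
[]schema error: expected keys delta_pos, yaw
```

View pics/both.png

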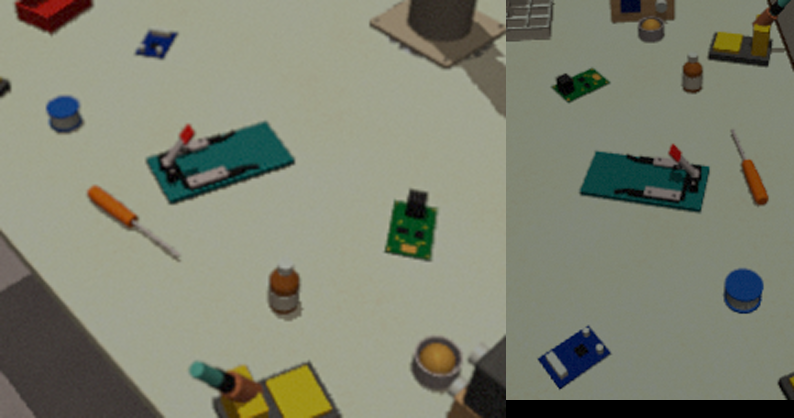

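View pics/w1.png

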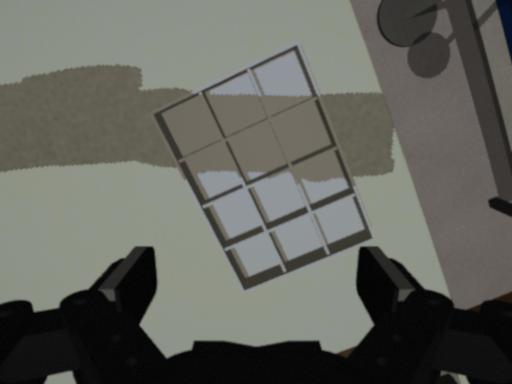

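```bash
python3 -m handwheel '[{"delta_pos":[1.8,-2.75,0.3],"yaw":-0.124},{"delta_pos":[1.8,-2.75,0.3],"yaw":-0.124},{"delta_pos":[1.8,-2.75,0.3],"yaw":-0.124},{"delta_pos":[1.8,-2.75,0.3],"yaw":-0.124},{"delta_pos":[1.8,-2.75,0.3],"yaw":-0.124},{"delta_pos":[1.8,-2.75,0.3],"yaw":-0.124},{"delta_pos":[1.8,-2.75,0.3],"yaw":-0.124},{"delta_pos":[1.8,-2.75,0.3],"yaw":-0.124},{"delta_pos":[1.8,-2.75,0.3],"yaw":-0.124},{"delta_pos":[1.8,-2.75,0.3],"yaw":-0.124}]'
python3 -m handwheel '[{"delta_pos":[0,0,0],"yaw":-0.124},{"delta_pos":[0,0,0],"yaw":-0.124},{"delta_pos":[0,0,0],"yaw":-0.124},{"delta_pos":[0,0,0],"yaw":-0.124},{"delta_pos":[0,0,0],"yaw":-0.124},{"delta_pos":[0,0,0],"yaw":-0.124},{"delta_pos":[0,0,0],"yaw":-0.124},{"delta_pos":[0,0,0],"yaw":-0.124},{"delta_pos":[0,0,0],"yaw":-0.124},{"delta_pos":[0,0,0],"yaw":0}]'
python3 - <<'E'
from h import *
T=pose();p=get_image("wrist");save(p,"w1.png");print(T)
W=cloud(p,T);np.savez("w1.npz",W=W,c=p["color"])
print(models.boxes_of(p,"green_board")[:2])
E
```

```text
clock: 2.03
eef_pos: [449.1, 315.7, 261.8]
tool_rot: [3.141, -0.001, 1.47]
force: [0.9, 0.2, -0.5]
width: 85.8
gripper_force: 0.0
clock: 2.87
eef_pos: [448.3, 317.2, 261.2]
tool_rot: [3.141, 0.0, 0.357]
force: [-0.5, -0.9, -0.2]
width: 85.5
gripper_force: 0.0
(array([[ 9.36925057e-01,  3.49530275e-01,  1.54175690e-04],
       [ 3.49530309e-01, -9.36924949e-01, -4.50840236e-04],
       [-1.31312615e-05,  4.76292590e-04, -9.99999886e-01]]), array([448.33393344, 317.19897131, 261.18691382]))
[{'rect': [215.3, 92.4, 289.5, 193.7], 'score': 0.56}]
```

View pics/w1.png

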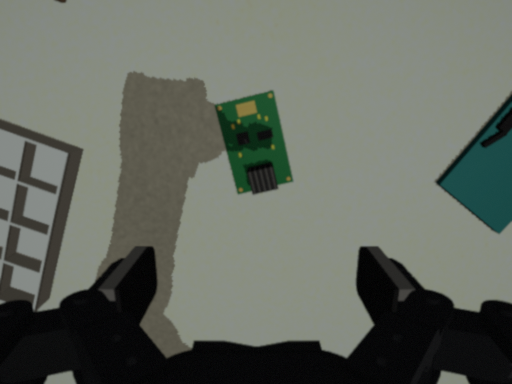

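```bash
cat >> h.py <<'E'
def board(W,c,zr=(-8,60),box=None):
    """green pixels at their world x,y; returns min-area rectangle and sink points"""
    hsv=cv2.cvtColor(c,cv2.COLOR_RGB2HSV)
    m=((hsv[...,0]>40)&(hsv[...,0]<78)&(hsv[...,1]>110)).astype(np.uint8)
    n,l,s,_=cv2.connectedComponentsWithStats(cv2.morphologyEx(m,cv2.MORPH_CLOSE,np.ones((5,5))))
    k=1+np.argmax(s[1:,4]); m=l==k
    P=W[m]; P=P[~np.isnan(P[:,0])]
    return m,P,s[k]
E
python3 - <<'E'
from h import *
d=np.load("w1.npz");W,c=d["W"],d["c"]
m,P,s=board(W,c);print(s,np.median(P[:,2]))
print(cv2.minAreaRect(P[:,:2].astype(np.float32)))
# bright (pad) and sink
reg=np.zeros(m.shape,bool);reg[s[1]-5:s[1]+s[3]+10,s[0]-5:s[0]+s[2]+5]=True
k=reg&(W[...,2]>25);S=W[k];print("sink",k.sum(),S.mean(0),cv2.minAreaRect(S[:,:2].astype(np.float32)))
k=reg&(c[...,0]>1.2*c[...,2].astype(float))&(c[...,0]>90)&(W[...,2]<15)
hsv=cv2.cvtColor(c,cv2.COLOR_RGB2HSV);k=reg&(hsv[...,0]<32)&(hsv[...,1]>90)
n,l,st,ce=cv2.connectedComponentsWithStats(k.astype(np.uint8));j=1+np.argmax(st[1:,4]);Q=W[l==j];print("pad",st[j],np.nanmedian(Q,0))
print("table z",np.nanmedian(W[30:80,230:330,2]))
E
```

```text
[ 216   92   75  101 4143] 2.11650193962555
((467.42266845703125, 325.3924560546875), (107.47541809082031, 67.39102172851562), 33.838890075683594)
sink 662 [437.29617016 304.37957739  35.7661427 ] ((436.49468994140625, 303.8749084472656), (26.52863311767578, 29.82293128967285), 33.70560836791992)
pad [236 101  21  16 231] [502.13136852 348.68105477   2.66118533]
table z -2.0083591997129986
```

```bash
python3 -m handwheel '[{"delta_pos":[-0.6,-0.65,-1],"yaw":0.117},{"delta_pos":[-0.6,-0.65,-2],"yaw":0.116},{"delta_pos":[0,0,-4],"yaw":0},{"delta_pos":[0,0,-4],"yaw":0},{"delta_pos":[0,0,-4],"yaw":0},{"delta_pos":[0,0,-3],"yaw":0},{"delta_pos":[0,0,-1],"yaw":0},{"delta_pos":[0,0,0],"yaw":0}]' 
python3 -c "
from cell import status;s=status.read_state();print(s['eef_pos'],s['tool_rot'],s['force'])"
```

```text
clock: 3.63
eef_pos: [435.2, 303.1, 69.4]
tool_rot: [-3.141, 0.004, 0.594]
force: [0.3, -0.4, 0.7]
width: 85.4
gripper_force: 0.0
[435.19097176 303.10952451  69.38226484] [-3.14118643  0.00446829  0.59423687] [ 0.3052043  -0.42533491  0.74139602]
```

```bash
python3 -m handwheel '[{"delta_pos":[0.1,0.1,-2],"yaw":0},{"delta_pos":[0,0,-2],"yaw":0},{"delta_pos":[0,0,-1],"yaw":0},{"delta_pos":[0,0,-1],"yaw":0},{"delta_pos":[0,0,0],"yaw":0},{"delta_pos":[0,0,0],"yaw":0}]' 
python3 -m handwheel '[{"delta_pos":[0,0,0],"yaw":0},{"delta_pos":[0,0,0],"yaw":0},{"delta_pos":[0,0,0],"yaw":0},{"delta_pos":[0,0,0],"yaw":0},{"delta_pos":[0,0,0],"yaw":0},{"delta_pos":[0,0,0],"yaw":0},{"delta_pos":[0,0,0],"yaw":0}]' -1
```

```text
clock: 4.13
eef_pos: [438.0, 305.2, 12.0]
tool_rot: [-3.142, -0.001, 0.593]
force: [0.3, -0.4, 0.3]
width: 85.1
gripper_force: 0.0
clock: 4.72
eef_pos: [437.7, 305.3, 11.9]
tool_rot: [-3.141, -0.001, 0.593]
force: [-0.7, 0.4, 6.4]
width: 29.1
gripper_force: 60.7
```

```bash
python3 -m handwheel '[{"delta_pos":[0,0,2],"yaw":0},{"delta_pos":[0,0,4],"yaw":0},{"delta_pos":[0,0,4],"yaw":0},{"delta_pos":[0,-3,2],"yaw":-0.1},{"delta_pos":[0,-3.8,0],"yaw":-0.1},{"delta_pos":[0,-3.8,0],"yaw":-0.1},{"delta_pos":[0,-3.8,0],"yaw":-0.1},{"delta_pos":[0,-3.8,0],"yaw":-0.1},{"delta_pos":[0,-3.8,0],"yaw":-0.1},{"delta_pos":[0,-3.0,0],"yaw":0}]' 
python3 -m handwheel '[{"delta_pos":[0,0,0],"yaw":0},{"delta_pos":[0,0,0],"yaw":0}]'
python3 - <<'E'
from h import *
T=pose();p=get_image("wrist");save(p,"w2.png");print(T)
W=cloud(p,T);np.savez("w2.npz",W=W,c=p["color"])
for n in("scene","side"):
    d=np.load(n+".npz");q={k:d[k] for k in d.files};q={k:(v if v.ndim else v.item()) for k,v in q.items()}
    V=cloud(q);hsv=cv2.cvtColor(q["color"],cv2.COLOR_RGB2HSV)
    m=(hsv[...,0]>82)&(hsv[...,0]<98)&(hsv[...,1]>130)&(abs(V[...,0]-600)<140)&(abs(V[...,1]-20)<120)
    print(n,m.sum(),np.median(V[m][:,2]),cv2.minAreaRect(V[m][:,:2].astype(np.float32)))
E
```

```text
clock: 5.55
eef_pos: [436.7, 52.1, 131.3]
tool_rot: [3.14, 0.0, -0.013]
force: [-0.1, -0.4, -1.3]
width: 29.2
gripper_force: 59.9
clock: 5.72
eef_pos: [437.2, 53.1, 131.4]
tool_rot: [3.141, 0.0, -0.012]
force: [0.6, 0.7, -1.6]
width: 28.8
gripper_force: 59.9
(array([[ 9.99930404e-01, -1.17959696e-02, -2.07553183e-04],
       [-1.17960195e-02, -9.99930396e-01, -2.40947954e-04],
       [-2.04696521e-04,  2.43379486e-04, -9.99999949e-01]]), array([437.24133769,  53.0997475 , 131.44062472]))
scene 916 11.520023555848013 ((598.1720581054688, 18.0513916015625), (110.23356628417969, 220.92515563964844), 74.27008819580078)
side 1552 9.490493255098158 ((594.6357421875, 13.254501342773438), (114.38864135742188, 222.98599243164062), 74.05500030517578)
```

View pics/w2.png

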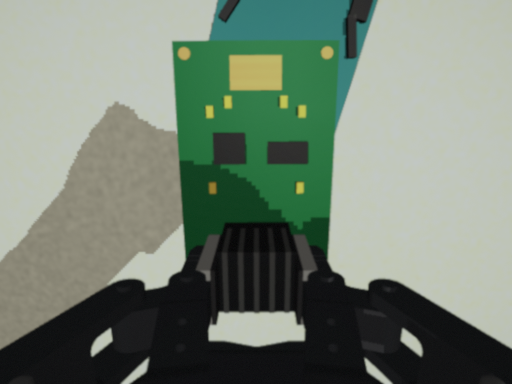

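```bash
python3 -m handwheel '[{"delta_pos":[0,0.4,2],"yaw":-0.09},{"delta_pos":[0,0.4,2],"yaw":-0.09},{"delta_pos":[0,0,0],"yaw":-0.085},{"delta_pos":[0,0,0],"yaw":0},{"delta_pos":[0,0,0],"yaw":0}]'
cat > look.py <<'E'
import sys
from h import *
T=pose();p=get_image("wrist");save(p,sys.argv[1]+".png")
W=cloud(p,T);np.savez(sys.argv[1]+".npz",W=W,c=p["color"],R=T[0],t=T[1]);print(T[1])
E
python3 look.py w3
python3 -m handwheel '[{"delta_pos":[2.6,-0.8,1],"yaw":0},{"delta_pos":[3.6,-1,1],"yaw":0},{"delta_pos":[3.6,-1,0],"yaw":0},{"delta_pos":[2,-0.6,0],"yaw":0},{"delta_pos":[0,0,0],"yaw":0},{"delta_pos":[0,0,0],"yaw":0}]' 
python3 look.py w4
python3 -c "
import cv2,numpy as np
cv2.imwrite('pics/c34.png',np.vstack([cv2.imread('pics/w3.png')[:130],cv2.imread('pics/w4.png')[:200]]))"
```

```text
clock: 6.18
eef_pos: [437.0, 64.6, 171.0]
tool_rot: [3.142, 0.001, -0.267]
force: [0.1, -0.1, -1.9]
width: 28.8
gripper_force: 60.1
[437.02309723  64.61867279 170.9780663 ]
clock: 6.73
eef_pos: [555.3, 28.6, 190.2]
tool_rot: [3.141, 0.002, -0.271]
force: [-0.7, -0.3, -2.5]
width: 29.2
gripper_force: 59.9
[555.3254058   28.59052207 190.21473525]
```

View pics/c34.png

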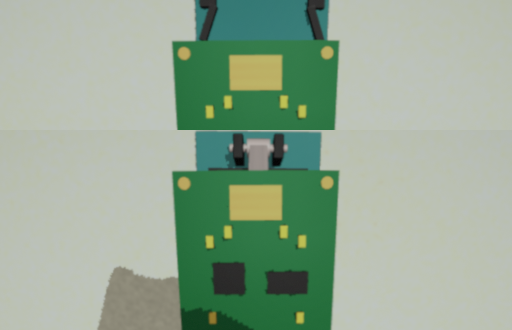

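```bash
cat > fit.py <<'E'
from h import *
A=[];F=[]
for n in("w3","w4"):
    d=np.load(n+".npz");W,c=d["W"],d["c"]
    hsv=cv2.cvtColor(c,cv2.COLOR_RGB2HSV)
    teal=(hsv[...,0]>82)&(hsv[...,0]<100)&(hsv[...,1]>120)&(W[...,2]<20)
    print(n,teal.sum(),"floor z",np.nanmedian(W[teal][:,2]),"table z",np.nanmedian(W[5:35,30:150,2]))
    L=[];Rr=[]
    for r in range(3,38):
        q=np.where(teal[r])[0]
        if len(q)>15: L.append(W[r,q[0],:2]);Rr.append(W[r,q[-1],:2])
    A+= [(np.array(L),np.array(Rr))]
    if n=="w4":
        for u in range(205,315):
            q=np.where(teal[:30,u])[0]
            if len(q) and q[0]>0: F.append(W[q[0],u,:2])
    g=(hsv[...,0]>40)&(hsv[...,0]<80)&(hsv[...,1]>90)
    B=W[g&(W[...,2]>60)]
    b=(d["R"].T@(B-d["t"]).T).T  # tool coords
    print(" board in tool: nose",np.percentile(b[:,0],99.7),"y",np.percentile(b[:,1],[.3,99.7]),"z top",np.median(b[:,2]),len(b))
    m=g.astype(np.uint8)
    print(cv2.minAreaRect(b[b[:,0]>0][:,:2].astype(np.float32)))
    # sides of the board: fit
    e0=[];e1=[]
    for r in range(50,180):
        q=np.where(g[r])[0]
        if len(q)>50:
            t=lambda u:d["R"].T@(W[r,u]-d["t"])
            e0.append(t(q[0]));e1.append(t(q[-1]))
    for e in(e0,e1):
        e=np.array(e);e=e[abs(e[:,2]-np.nanmedian(e[:,2]))<8];print(" side",np.polyfit(e[:,0],e[:,1],1),e[:,2].mean())
l=np.vstack([A[0][0],A[1][0]]);r=np.vstack([A[0][1],A[1][1]]);F=np.array(F)
for q in(l,r):
    v=cv2.fitLine(q.astype(np.float32),cv2.DIST_HUBER,0,.01,.01).ravel();print("yaw",np.arctan(v[1]/v[0]))
    yaw=np.arctan(v[1]/v[0])
v1=[cv2.fitLine(q.astype(np.float32),cv2.DIST_HUBER,0,.01,.01).ravel() for q in(l,r)]
yaw=np.mean([np.arctan(v[1]/v[0]) for v in v1])
X=np.array([np.cos(yaw),np.sin(yaw)]);Y=np.array([-X[1],X[0]])
print("y left,right",np.median(l@Y),np.median(r@Y),"far x",np.median(F@X),len(F))
yc=(np.median(l@Y)+np.median(r@Y))/2
print("dock",(np.median(F@X)-95)*X+yc*Y,"yaw",yaw)
E
python3 fit.py
```

```text
w3 4316 floor z 10.044921760735292 table z -1.9888338814226358
 board in tool: nose 91.95659852712296 y [-33.21446217  35.60559481] z top 9.915692314139397 25392
((46.21860122680664, 1.1680107116699219), (69.5969467163086, 92.54781341552734), 89.89144897460938)
 side [-1.04054053e-03 -3.31299204e+01] 9.885390683671437
 side [-1.21477470e-03  3.55905721e+01] 9.959251329455183
w4 2693 floor z 10.093848602082232 table z -1.9852858174970152
 board in tool: nose 91.83896831393486 y [-33.22593489  35.58691046] z top 9.956072096931745 25338
((46.202083587646484, 1.1472129821777344), (69.62351989746094, 92.3897476196289), 89.96003723144531)
 side [-1.62526591e-03 -3.31035502e+01] 9.94079483264719
 side [-1.18841142e-03  3.55716627e+01] 9.975081744871943
yaw -0.2796931
yaw -0.27877933
y left,right 231.57577637019335 125.48245675746993 far x 677.8559119988295 98
dock [609.48616265  10.96638613] yaw -0.2792362
```

```bash
python3 -m handwheel '[{"delta_pos":[-2.5,0.7,0],"yaw":-0.008},{"delta_pos":[-3.8,1.07,0],"yaw":0},{"delta_pos":[-3.84,1.07,-1],"yaw":0},{"delta_pos":[0,0,-4],"yaw":0},{"delta_pos":[0,0,-4],"yaw":0},{"delta_pos":[0,0,-3.5],"yaw":0},{"delta_pos":[0,0,-2],"yaw":0},{"delta_pos":[0,0,0],"yaw":0},{"delta_pos":[0,0,0],"yaw":0}]' 
python3 look.py w5
```

```text
clock: 7.53
eef_pos: [452.4, 57.5, 46.1]
tool_rot: [3.141, 0.003, -0.28]
force: [-0.1, -0.7, -0.7]
width: 29.1
gripper_force: 59.8
[452.39085582  57.45757407  46.10316194]
```

View pics/w5.png

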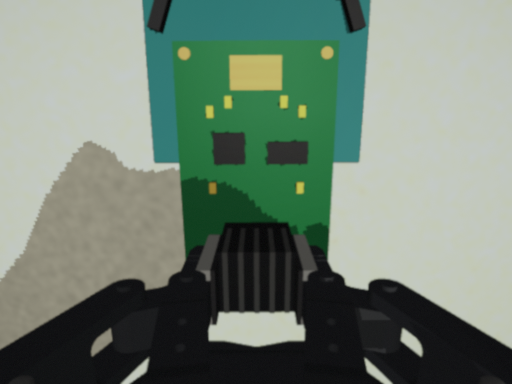

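Run:
```python
from h import *
d=np.load("w5.npz");W,c=d["W"],d["c"];hsv=cv2.cvtColor(c,cv2.COLOR_RGB2HSV)
t=(W-d["t"])@d["R"]
teal=(hsv[...,0]>82)&(hsv[...,0]<100)&(hsv[...,1]>110)
L=[];Q=[]
for r in range(2,150,2):
    q=np.where(teal[r])[0];L.append(t[r,q[0],:2]);Q.append(t[r,q[-1],:2])
L,Q=map(np.array,(L,Q));
for e in(L,Q): print(np.polyfit(e[:,0],e[:,1],1),np.median(e[:,1]))
E_=[]
for u in list(range(158,176))+list(range(338,355)):
    q=np.where(teal[140:175,u])[0];E_.append(t[140+q[-1],u]); 
print("near edge x",np.median([e[0] for e in E_]),"z",np.median([e[2] for e in E_]))
bl=(hsv[...,2]<60);b=[t[r,u] for r in range(0,40) for u in range(140,375) if bl[r,u]]
b=np.array(b);print("guide start x",b[:,0].min(),"left y",b[b[:,1]<0][:,1].min(),"right",b[b[:,1]>0][:,1].max())
```

```text
[-2.59183263e-03 -5.21134848e+01] -52.308229641072764
 ** On entry to DLASCL parameter number  4 had an illegal value
 ** On entry to DLASCL parameter number  4 had an illegal value
 ** On entry to DLASCL parameter number  4 had an illegal value
 ** On entry to DLASCL parameter number  4 had an illegal value
 ** On entry to DLASCL parameter number  5 had an illegal value
 ** On entry to DLASCL parameter number  4 had an illegal valueTraceback (most recent call last):
  File "<stdin>", line 9, in <module>
    c, resids, rank, s = lstsq(lhs, rhs, rcond)
                         ~~~~~^^^^^^^^^^^^^^^^^
    x, resids, rank, s = _umath_linalg.lstsq(a, b, rcond,
                         ~~~~~~~~~~~~~~~~~~~^^^^^^^^^^^^^
                                             signature=signature)
                                             ^^^^^^^^^^^^^^^^^^^^
    raise LinAlgError("SVD did not converge in Linear Least Squares")
numpy.linalg.LinAlgError: SVD did not converge in Linear Least Squares
```

Run:
```python
from h import *
d=np.load("w5.npz");W,c=d["W"],d["c"];hsv=cv2.cvtColor(c,cv2.COLOR_RGB2HSV)
t=(W-d["t"])@d["R"]
ok=~np.isnan(t[...,0])
teal=(hsv[...,0]>82)&(hsv[...,0]<100)&(hsv[...,1]>110)&ok
L=[];Q=[]
for r in range(2,150,2):
    q=np.where(teal[r])[0];L.append(t[r,q[0],:2]);Q.append(t[r,q[-1],:2])
L,Q=map(np.array,(L,Q));
for e in(L,Q): print(np.polyfit(e[:,0],e[:,1],1),np.median(e[:,1]))
E_=[]
for u in list(range(158,176))+list(range(338,355)):
    q=np.where(teal[140:175,u])[0];E_.append(t[140+q[-1],u]) if len(q) else 0
print("near edge x",np.median([e[0] for e in E_]),"z",np.median([e[2] for e in E_]))
bl=(hsv[...,2]<60)&ok;b=np.array([t[r,u] for r in range(0,40) for u in range(140,375) if bl[r,u]])
print("guide start x",b[:,0].min(),"left y",b[b[:,1]<0][:,1].min(),"right",b[b[:,1]>0][:,1].max())
```

```text
[-2.59183263e-03 -5.21134848e+01] -52.308229641072764
[-3.09158883e-03  5.54130715e+01] 55.18956693272355
near edge x 37.29499771139303 z 35.89810563227365
guide start x 99.48224464065459 left y -49.36820499492654 right 51.698277506548905
```

```bash
python3 -m handwheel '[{"delta_pos":[0,0,-1],"yaw":0},{"delta_pos":[0,0,-1.1],"yaw":0},{"delta_pos":[0,0,0],"yaw":0},{"delta_pos":[0,0,0],"yaw":0}]' 
python3 -m handwheel '[{"delta_pos":[0.96,-0.276,0],"yaw":0},{"delta_pos":[0.96,-0.276,0],"yaw":0},{"delta_pos":[0.96,-0.276,0],"yaw":0},{"delta_pos":[0.96,-0.276,0],"yaw":0},{"delta_pos":[0,0,0],"yaw":0}]' 
python3 look.py w6
```

```text
clock: 7.92
eef_pos: [454.5, 57.5, 26.5]
tool_rot: [-3.141, -0.001, -0.28]
force: [0.0, 1.1, -1.2]
width: 29.1
gripper_force: 59.9
clock: 8.33
eef_pos: [496.2, 45.2, 25.8]
tool_rot: [3.141, -0.005, -0.281]
force: [1.4, -0.0, -1.6]
width: 28.7
gripper_force: 59.9
[496.20248332  45.15885065  25.77466174]
```

```bash
python3 -m handwheel '[{"delta_pos":[0,0,-0.1],"yaw":0},{"delta_pos":[0.96,-0.276,0],"yaw":0},{"delta_pos":[0.96,-0.276,0],"yaw":0},{"delta_pos":[0.96,-0.276,0],"yaw":0},{"delta_pos":[0.96,-0.276,0],"yaw":0},{"delta_pos":[0,0,0],"yaw":0}]' 
python3 look.py w6
```

```text
clock: 8.88
eef_pos: [533.1, 34.4, 24.4]
tool_rot: [3.141, -0.003, -0.28]
force: [0.1, -0.7, -0.7]
width: 29.0
gripper_force: 60.0
[533.11801216  34.41698316  24.36618405]
```

View pics/w6.png

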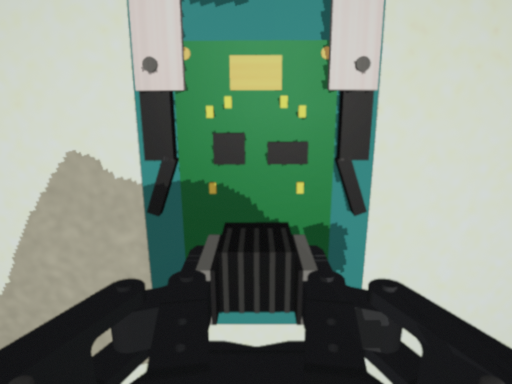

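```bash
python3 -m handwheel '[{"delta_pos":[0.96,-0.276,0],"yaw":0},{"delta_pos":[0.96,-0.276,0],"yaw":0},{"delta_pos":[0.96,-0.276,0],"yaw":0},{"delta_pos":[0.48,-0.138,0],"yaw":0},{"delta_pos":[0,0,0],"yaw":0},{"delta_pos":[0,0,0],"yaw":0}]' 
python3 -m handwheel '[{"delta_pos":[0.19,-0.055,0],"yaw":0},{"delta_pos":[0.19,-0.055,0],"yaw":0},{"delta_pos":[0,0,0],"yaw":0}]'
```

```text
clock: 9.43
eef_pos: [563.7, 25.8, 24.0]
tool_rot: [3.142, 0.001, -0.28]
force: [-0.4, 0.2, -1.4]
width: 28.8
gripper_force: 60.1
clock: 9.68
eef_pos: [568.3, 24.6, 24.3]
tool_rot: [-3.142, -0.0, -0.28]
force: [-0.1, -0.1, -1.1]
width: 28.8
gripper_force: 60.0
```

```bash
python3 -m handwheel '[{"delta_pos":[0.19,-0.055,0],"yaw":0},{"delta_pos":[0.19,-0.055,0],"yaw":0},{"delta_pos":[0,0,0],"yaw":0}]'
python3 -m handwheel '[{"delta_pos":[0.19,-0.055,0],"yaw":0},{"delta_pos":[0,0,0],"yaw":0}]'
```

```text
clock: 9.93
eef_pos: [572.6, 23.3, 24.3]
tool_rot: [3.141, -0.001, -0.28]
force: [1.2, -0.0, -1.7]
width: 29.3
gripper_force: 60.0
clock: 10.1
eef_pos: [574.4, 22.7, 24.3]
tool_rot: [3.141, -0.001, -0.28]
force: [-0.0, 0.9, -1.6]
width: 28.9
gripper_force: 60.0
```

```bash
python3 -m handwheel '[{"delta_pos":[0.19,-0.055,0],"yaw":0},{"delta_pos":[0,0,0],"yaw":0}]'
```

```text
clock: 10.27
eef_pos: [576.1, 22.3, 24.3]
tool_rot: [3.142, -0.0, -0.28]
force: [0.1, 0.8, -1.3]
width: 29.0
gripper_force: 60.0
```

```bash
python3 -m handwheel '[{"delta_pos":[0.15,-0.043,0],"yaw":0},{"delta_pos":[0,0,0],"yaw":0}]'
python3 -m handwheel '[{"delta_pos":[0.15,-0.043,0],"yaw":0},{"delta_pos":[0,0,0],"yaw":0}]'
```

```text
clock: 10.43
eef_pos: [576.3, 22.3, 24.1]
tool_rot: [-3.141, 0.002, -0.28]
force: [-3.6, 0.4, 0.5]
width: 29.0
gripper_force: 60.2
clock: 10.6
eef_pos: [576.3, 22.4, 24.1]
tool_rot: [-3.141, 0.005, -0.28]
force: [-6.2, 1.7, 4.1]
width: 29.0
gripper_force: 60.8
```

```bash
python3 -m handwheel '[{"delta_pos":[0,0,-0.05],"yaw":0},{"delta_pos":[0,0,0],"yaw":0}]'
python3 -m handwheel '[{"delta_pos":[0,0,0],"yaw":0},{"delta_pos":[0,0,0],"yaw":0},{"delta_pos":[0,0,0],"yaw":0},{"delta_pos":[0,0,0],"yaw":0}]' 0.1
python3 -m handwheel '[{"delta_pos":[0,0,1],"yaw":0},{"delta_pos":[0,0,2],"yaw":0},{"delta_pos":[0,0,4],"yaw":0},{"delta_pos":[0,0,4],"yaw":0},{"delta_pos":[0,0,4],"yaw":0},{"delta_pos":[-3,0.8,2],"yaw":0},{"delta_pos":[0,0,0],"yaw":0},{"delta_pos":[0,0,0],"yaw":0}]'
python3 look.py w7
```

```text
clock: 10.77
eef_pos: [576.3, 22.4, 24.0]
tool_rot: [-3.141, 0.005, -0.28]
force: [-8.7, 1.9, 6.8]
width: 29.0
gripper_force: 61.2
clock: 11.1
eef_pos: [579.6, 21.2, 24.0]
tool_rot: [3.141, -0.001, -0.28]
force: [-0.2, 0.5, -0.2]
width: 46.8
gripper_force: 0.0
clock: 11.77
eef_pos: [548.8, 30.0, 195.7]
tool_rot: [-3.139, -0.002, -0.28]
force: [-0.5, -0.7, 0.9]
width: 47.0
gripper_force: 0.0
[548.82778376  30.02902939 195.73198936]
```

View pics/w7.png

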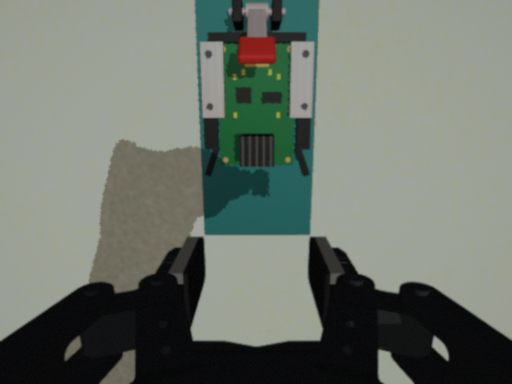

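Run:
```python
from h import *
d=np.load("w7.npz");W,c=d["W"],d["c"];hsv=cv2.cvtColor(c,cv2.COLOR_RGB2HSV)
ok=~np.isnan(W[...,0])
yaw=-0.279;X=np.array([np.cos(yaw),np.sin(yaw)]);Y=np.array([-X[1],X[0]])
x=W[...,:2]@X;y=W[...,:2]@Y
teal=(hsv[...,0]>82)&(hsv[...,0]<100)&(hsv[...,1]>110)&ok
rows=range(170,225,3)
l=np.median([y[r,np.where(teal[r])[0][0]] for r in rows]);r_=np.median([y[r,np.where(teal[r])[0][-1]] for r in rows])
ne=np.median([x[200+np.where(teal[200:250,u])[0][-1],u] for u in range(215,300,3)])
print("l,r",l,r_,"near",ne); yc=(l+r_)/2; x0=ne+130
print("dock",x0*X+yc*Y)
reg=np.zeros_like(ok);reg[130:172,232:285]=1
k=reg&(W[...,2]>42)&ok;print("sink n",k.sum(),x[k].min()-x0,x[k].max()-x0,y[k].min()-yc,y[k].max()-yc,np.median(W[k][:,2]))
g=(hsv[...,0]>40)&(hsv[...,0]<80)&(hsv[...,1]>90)&ok;g[175:]=0
print("board x",np.percentile(x[g],[.2,99.8])-x0,"y",np.percentile(y[g],[.2,99.8])-yc,np.median(W[g][:,2]))
col=[np.where(g[45:80,u])[0][0]+45 for u in range(226,236)];print("nose",np.median([x[r,u] for r,u in zip(col,range(226,236))])-x0)
red=((hsv[...,0]<8)|(hsv[...,0]>172))&(hsv[...,1]>140)&ok;red[120:]=0
P=W[red];print("tab",red.sum(),"x",np.percentile(x[red],[2,98])-x0,"y",np.percentile(y[red],[2,98])-yc,"z",np.percentile(P[:,2],[2,50,98]),"world",P.mean(0))
```

```text
l,r 231.52728307105818 125.34031122670515 near 457.3194295334075
dock [613.74823691   9.78948229]
sink n 1068 -53.124718757958476 -26.81562374024236 -15.01780031553605 15.048960295802061 48.166846974536355
board x [-57.67897301  52.54369662] y [-34.79305349  35.59432964] 14.111698198317413
nose 50.69992774223181
tab 976 x [26.56333183 45.40939805] y [-12.09156825  12.37620649] z [77.77515069 91.01687865 96.76064921] world [6.47833614e+02 1.60070994e-01 8.86572585e+01]
```

```bash
python3 -m handwheel '[{"delta_pos":[2.5,-0.72,0],"yaw":0},{"delta_pos":[3.5,-1.0,0],"yaw":0},{"delta_pos":[3.5,-1.0,0],"yaw":0},{"delta_pos":[3.2,-0.92,0],"yaw":0},{"delta_pos":[0,0,-3],"yaw":0},{"delta_pos":[0,0,-3],"yaw":0},{"delta_pos":[0,0,-1],"yaw":0},{"delta_pos":[0,0,0],"yaw":0},{"delta_pos":[0,0,0],"yaw":0}]' -1
python3 look.py w8
```

```text
clock: 12.57
eef_pos: [675.7, -7.3, 123.3]
tool_rot: [3.141, 0.001, -0.281]
force: [0.8, -0.3, -0.9]
width: -0.3
gripper_force: 0.0
[675.69105865  -7.2578655  123.27243139]
```

View pics/w8.png

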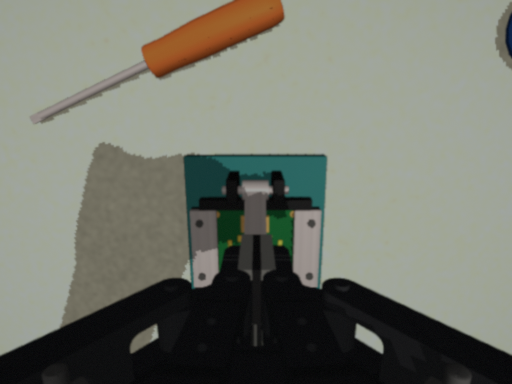

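```bash
python3 -m handwheel '[{"delta_pos":[0,0,-1],"yaw":0},{"delta_pos":[0,0,-1],"yaw":0},{"delta_pos":[0,0,-0.7],"yaw":0},{"delta_pos":[0,0,0],"yaw":0}]'
python3 -m handwheel '[{"delta_pos":[0,0,-0.7],"yaw":0},{"delta_pos":[0,0,0],"yaw":0}]'
python3 -m handwheel '[{"delta_pos":[-0.48,0.138,0],"yaw":0},{"delta_pos":[-0.48,0.138,0],"yaw":0},{"delta_pos":[0,0,0],"yaw":0}]'
```

```text
clock: 12.95
eef_pos: [674.7, -6.2, 95.1]
tool_rot: [3.142, 0.003, -0.28]
force: [-0.8, 0.5, 0.2]
width: -0.0
gripper_force: 0.0
clock: 13.12
eef_pos: [675.3, -6.7, 88.7]
tool_rot: [3.141, 0.001, -0.28]
force: [-0.4, 0.1, 0.1]
width: -0.3
gripper_force: 0.0
clock: 13.37
eef_pos: [665.1, -3.6, 90.0]
tool_rot: [-3.141, 0.001, -0.28]
force: [-0.5, 0.5, -0.4]
width: -0.2
gripper_force: 0.0
```

```bash
python3 -m handwheel '[{"delta_pos":[-0.62,0.18,-0.36],"yaw":0},{"delta_pos":[-0.62,0.18,-0.36],"yaw":0},{"delta_pos":[0,0,0],"yaw":0}]'
python3 -m handwheel '[{"delta_pos":[-0.37,0.11,-0.47],"yaw":0},{"delta_pos":[-0.37,0.11,-0.47],"yaw":0},{"delta_pos":[-0.29,0.083,-0.54],"yaw":0},{"delta_pos":[-0.29,0.083,-0.54],"yaw":0},{"delta_pos":[0,0,0],"yaw":0}]'
```

```text
clock: 13.62
eef_pos: [652.5, -0.0, 82.1]
tool_rot: [3.142, 0.001, -0.28]
force: [-0.5, 0.3, -0.0]
width: 0.1
gripper_force: 0.0
clock: 14.03
eef_pos: [639.3, 3.7, 60.9]
tool_rot: [3.141, 0.002, -0.28]
force: [-0.4, 0.3, -0.0]
width: 0.1
gripper_force: 0.0
```

Run:
```python
from h import *
p=get_image("side");q=get_image("scene")
a=cv2.resize(p["color"][150:250,195:310],None,fx=3.4,fy=3.4,interpolation=2);b=cv2.resize(q["color"][130:230,180:295],None,fx=3.4,fy=3.4,interpolation=2)
cv2.imwrite("pics/s9.png",np.hstack([a,b])[...,::-1])
```

```text
(no output)
```

View pics/s9.png

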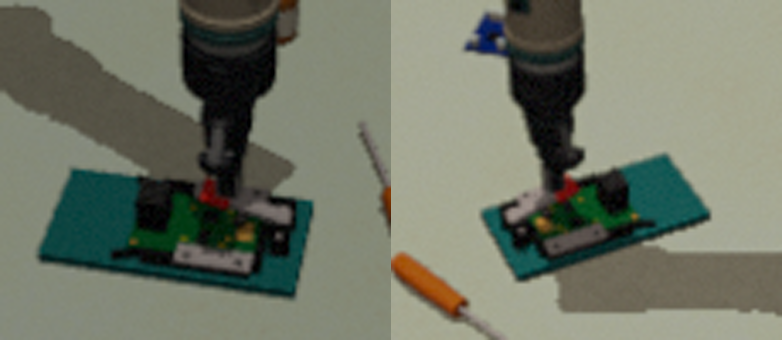

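```bash
python3 -m handwheel '[{"delta_pos":[-0.38,0.11,-0.35],"yaw":0},{"delta_pos":[-0.38,0.11,-0.4],"yaw":0},{"delta_pos":[-0.38,0.11,-0.4],"yaw":0},{"delta_pos":[0,0,0],"yaw":0}]'
python3 -m handwheel '[{"delta_pos":[0,0,-0.25],"yaw":0},{"delta_pos":[0,0,-0.25],"yaw":0},{"delta_pos":[0,0,0],"yaw":0}]'
```

```text
clock: 14.47
eef_pos: [627.8, 7.1, 50.0]
tool_rot: [3.142, 0.002, -0.28]
force: [0.2, 0.3, -0.0]
width: 0.2
gripper_force: 0.0
clock: 14.72
eef_pos: [628.5, 6.9, 45.3]
tool_rot: [-3.142, 0.002, -0.28]
force: [0.5, -0.1, 0.4]
width: 0.1
gripper_force: 0.0
```

```bash
python3 -m handwheel '[{"delta_pos":[0,0,-0.25],"yaw":0},{"delta_pos":[0,0,-0.25],"yaw":0},{"delta_pos":[0,0,0],"yaw":0},{"delta_pos":[0,0,0],"yaw":0}]'
```

```text
clock: 15.05
eef_pos: [629.1, 6.8, 43.5]
tool_rot: [-3.14, 0.0, -0.28]
force: [-7.1, 2.6, 21.4]
width: 0.1
gripper_force: 10.6
```

```bash
python3 -m handwheel '[{"delta_pos":[0,0,-0.2],"yaw":0},{"delta_pos":[0,0,0],"yaw":0},{"delta_pos":[0,0,0],"yaw":0}]'
python3 -m handwheel '[{"delta_pos":[0,0,1],"yaw":0},{"delta_pos":[0,0,3],"yaw":0},{"delta_pos":[0,0,4],"yaw":0},{"delta_pos":[-3,0.8,4],"yaw":0},{"delta_pos":[-3,0.8,3],"yaw":0},{"delta_pos":[0,0,0],"yaw":0},{"delta_pos":[0,0,0],"yaw":0}]'
python3 look.py w10
python3 - <<'E'
from h import *
d=np.load("w10.npz");W,c=d["W"],d["c"];hsv=cv2.cvtColor(c,cv2.COLOR_RGB2HSV);ok=~np.isnan(W[...,0])
yaw=-0.279;X=np.array([np.cos(yaw),np.sin(yaw)]);Y=np.array([-X[1],X[0]])
x=W[...,:2]@X-585.1;y=W[...,:2]@Y-178.4
red=((hsv[...,0]<8)|(hsv[...,0]>172))&(hsv[...,1]>140)&ok&(abs(x)<80)&(abs(y)<40)
print("tab x",np.percentile(x[red],[2,50,98]),"z",np.percentile(W[red][:,2],[2,50,98]),red.sum())
t=red&(W[...,2]>36);print("tab slope",np.polyfit(x[t],W[t][:,2],1))
k=(W[...,2]>42)&ok&(abs(x+38)<20)&(abs(y)<20);print("sink",k.sum(),x[k].min(),x[k].max(),y[k].min(),y[k].max(),np.median(W[k][:,2]))
E
```

```text
clock: 15.3
eef_pos: [629.1, 6.8, 43.1]
tool_rot: [-3.139, 0.0, -0.28]
force: [-11.2, 3.0, 32.7]
width: -0.3
gripper_force: 16.4
clock: 15.88
eef_pos: [576.0, 21.6, 182.3]
tool_rot: [-3.14, -0.003, -0.28]
force: [1.1, 0.2, -0.2]
width: 0.2
gripper_force: 0.0
[576.00713906  21.58646742 182.29443392]
tab x [ 1.56560489 13.83427181 25.07936186] z [15.82997355 41.96928211 43.34445306] 969
tab slope [1.88653011e-02 4.17134914e+01]
sink 19532 -51.16976793258459 -18.000041719997967 -19.992336625661068 19.99317249955172 254.56879773012838
```

View pics/w10.png

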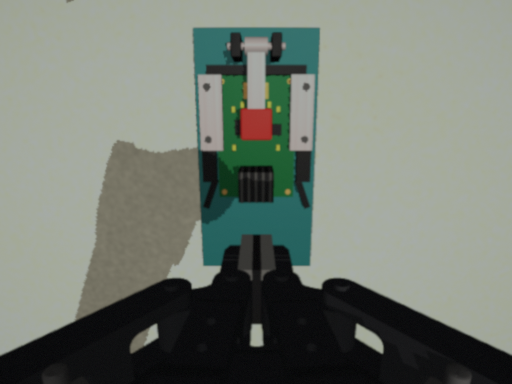

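Run:
```python
from h import *
d=np.load("w10.npz");W=d["W"];ok=~np.isnan(W[...,0])
yaw=-0.279;X=np.array([np.cos(yaw),np.sin(yaw)]);Y=np.array([-X[1],X[0]])
x=W[...,:2]@X-585.1;y=W[...,:2]@Y-178.4
k=(W[...,2]>43)&(W[...,2]<56)&ok&(abs(x+38)<25)&(abs(y)<25);s=(x[k].min()+x[k].max())/2+38
print("sink",k.sum(),s,y[k].min(),y[k].max())
if abs(s)<2.5: print(ctrl.finish_job())
```

```text
sink 1108 0.16156830590909976 -14.555966919660364 15.166125472739935
the job is handed in; nothing more can be done
None
```

The green board is fully home under the lips, about 0.2 mm from the dock point by the camera. The clamp is fully down on it, with its tab level at about 44 mm. The robot is clear of everything, and the job was handed in at about 16 s.

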